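# Hold the vacuum sealer on gentle

## Robot

A 6-joint arm with a two-finger parallel gripper is mounted at the origin on a cart in front of the work surface, level with it; the furniture and walls round the work are solid. World frame = base frame: x ahead of the robot, y to its left, z up, the work surface at z = 0. Lengths are in m, angles in rad, forces in N, time in s.
With the tool pointing down it reaches from about 0.35 to 0.775 m from the base axis. Payload 7.3 kg.
Tool frame: the origin (TCP) lies midway between the tips of the shut fingers; the grasp point (between the pads) lies 19 mm behind it; z points along the fingers, y is the line along which they close (so a half turn about z gives the same grasp; the last joint's range is limited). The gripper opens to 92 mm and grips with 3 to 60 N. Pads are 19 mm wide; open, the fingers measure 130 mm over their backs; the gripper's body (75 mm by 190 mm) begins 47 mm behind the grasp point.
Start: joints at [-1.247, 0.342, 1.524, -0, 1.275, -0.146], TCP at [0.238, -0.468, 0.227] pointing down, gripper open.
Joint ranges: [-2.53, 2.53], [-0.77, 2.02], [0.04, 2.7], [-1, 4.14], [0.28, 2.66], [-3.11, 3.11]. Speed limits (rad/s): [2.57, 2.57, 3.14, 3.14, 3.14, 3.14].

## Interface

Orientations are given as [roll, pitch, yaw] about the fixed x, y, z axes, in that order (R = Rz(yaw) Ry(pitch) Rx(roll)).
In Python, from cell import monitor, vision, workorder gives the robot as it stands.
- The arm moves only by the tool move_arm, never from a script. Its argument "rows" is a list of rows, each a list of 5 numbers: the shift along the world's x, y, z in mm, then the turn about the world's z in rad, then the closure, from -1 (fully open) to 1 (shut). A call has 1 to 12 rows; each row shifts and turns the commanded pose from where the row before left it; what a row does not reach is not made up. A row lasts 1/10 s, in which the tool goes at most 50 mm and 8.59 degrees, less where a joint would pass 70% of its speed; a pose out of reach is approached as far as the arm can. A call is refused whole if a number of a shift passes 50 or a number of a turn 0.15, either way. A call with a gripper value outside its range is refused whole. The fingers move at their own pace and stop on an object; "newtons" is the grip in N (left out, the last holds). Time passes only in rows, so rows that do not move let the fingers close. It gives the time, the measured TCP pose, the force, the opening and the grip force at its end, in the units of the state.
- monitor.observe(): the state, without advancing time (a new reading comes with each control period).
- vision.read_camera(name): name is "scene" or "top"; returns the picture (384x512x3 uint8, red, green, blue); there is no depth.
- vision.get_calibration(name): a dict with "K" (3x3 intrinsics, pixels), "k1" (the pictures are not rectified: a ray, as slopes to the right and down, at radius r is drawn at 1 + k1 r^2 times it, then the intrinsics apply), "T" (4x4, takes a point from camera to world coordinates). Camera axes: x right, y up, looking along -z (the intrinsics and any distortion apply to the point x, -y, -z); pixel columns grow to the right and rows downward; lengths in m; the calibration is good to about 2 mm. A picture is of the moment at which its call begins. get_calibration takes no time and is no camera call.
- workorder.hand_in(): hands the job in; it is judged then, once.
The state is a dict: "time": time; "qpos": joint angles; "qvel": joint speeds; "joint_efforts": joint torques, N m; "tool_pos": TCP position; "tool_rot": TCP orientation; "contact_force": force on the tool from outside, world axes, zero at the start; "torque": the same for the moment, N m; "opening": finger opening in m; "grip_force": force on a finger pad.
Only numpy, scipy, OpenCV 4.12 (cv2) and the standard library are available. Lean on these libraries where they do the work, as an engineer would, in place of code of your own. Each camera call takes 0.05 s, during which the arm holds its last target. There are 200 camera calls.

## Task

Run the vacuum sealer on the red sachet that lies in its mouth: first turn the black dial clockwise past its click to the green dot, and only then press the banded run button down until the yellow band has sunk in and the collar's rim stands at the white band. Finish while still holding the button there with the fingers, and never let the red band go in. Leave the red sachet lying in the mouth and everything else on the worktop where it is.

Things in the scene. Friction and masses are not known exactly. Their poses are not given: they have to be found in the camera images.
- sealer: White vacuum sealer, fixed, 225 x 340 x 62 mm. Origin on the worktop below the housing; x to its rear, y to its left along its length, z up. Housing x -70 to 75 mm, flat deck at z 62; grey bag shelf, top at z 16, projects in front to x -150. On the deck stand the dial (axis at x 10, y +85) and the run button (x 10, y -85); nothing on it is higher than 104 mm.
- dial_grip (a point): On the dial's axis at z 97 mm, where to grip. Black dial: bar grip 44 mm long, 14 thick (z 70 to 104) on a round skirt 50 across (top at z 72). The point turns with it: x along the bar, y across it, z up. A white line on the bar points to the point's -x: to the black dot (front) when off, the green dot when on.
- dial (a joint): Turn of the dial in rad, growing clockwise seen from above. Off near 0 (bar along the sealer's x), on at 1.2 (green dot). A sprung detent between them resists with about 0.1 N m up to 0.6: past that it clicks over and pulls itself to 1.2; let go before, it springs back. End stops at 0 and 1.2.
- button_top (a point): Centre of the run button's flat top, z 102 mm when up; sinks with it. Axes as the sealer's. Vertical plunger in a black collar 52 mm across, rim at z 70. From the top: grey cap 36 mm across and 6 high, red band 9 high, white band 7, yellow band 10 (next to the collar).
- button (a joint): Travel of the button downward in m: 0 up, 0.010 yellow band just sunk, 0.017 white band just sunk and red about to go in, 0.026 bottomed. Its spring pushes back with 2 N plus 0.4 N per mm (7 N at 0.0135); it rises when let go.
- bag: Red and white filled sachet, 100 x 68 x 9 mm, loose, lying on the bag shelf with one short end in the sealer's mouth. Origin at the middle of its underside; y along its length.
- punnet: Clear punnet of blueberries, 194 x 166 x 53 mm, bystander; origin at the middle of its underside.
- spice_a: Spice jar with red cap, 44 x 44 x 105 mm, bystander; origin at the middle of its underside.
- spice_b: Spice jar with white cap, 43 x 43 x 100 mm, bystander; origin at the middle of its underside.
- sachet_blue: Blue and white sachet flat on the worktop, 68 x 100 x 9 mm, bystander; origin at the middle of its underside.
- sachet_blue_b: A second blue and white sachet flat on the worktop, 68 x 100 x 9 mm, bystander; origin at the middle of its underside.
There are look-alikes about, which are no part of the job. What is shaped like the bag but pink is not meant.

How it is judged:
On the way, in this order (a step that is already met when the one before it is completed fails the run):
1. the dial is turned clockwise past its click to the green dot (value of joint dial above 1 rad), for 0.2 s.
2. the fingers hold the button with the yellow band sunk and the red band out for a second (value of joint button between 0.009 and 0.0175 m and contact force between the fingers and sealer above 3 N), for 1 s.
At the end, for the whole second after the job is handed in: The dial stands at its on position (over 1.0 rad); the fingers press on the sealer with 3 to 25 N and keep the run button still at 9 to 17.5 mm of travel (yellow band sunk, red band out); the red sachet is still in the mouth and no bystander has moved 20 mm (all of step 2 and value of joint dial above 1 rad and velocity of joint button between -0.01 and 0.01 m/s and contact force between the fingers and sealer below 25 N and x of bag in the frame of sealer between -0.112 and -0.085 m and distance of each of bag, punnet, spice_a, spice_b, sachet_blue, sachet_blue_b from where it was at the start of the episode below 0.02 m); the arm keeps its last pose, push and grip.
It fails at once if the red band goes into the collar (button past 19 mm) (value of joint button above 0.019 m).
It fails at once if the button is pressed over 5 mm while the dial is not past its click (value of joint button above 0.005 m and value of joint dial below 0.6 rad).
It fails at once if the red sachet or a bystander is moved 20 mm or more (distance of any of bag, punnet, spice_a, spice_b, sachet_blue, sachet_blue_b from where it was at the start of the episode above 0.02 m).
It also fails if it takes over 48 s, if anything falls off the work surface, if the arm or the gripper's body presses on something with over 40 N, if the wrist force passes 120 N, or if a joint passes its speed limit or range.

## Working session

There is one attempt and no reset: what is moved stays moved. The work goes in short steps, Python scripts to look and compute and a tool call to move; the robot and the scene stay as the last step left them, time stands still between calls to the robot, and variables do not carry over. Pictures are saved under pics/ and viewed, at most 10 in all, crops included, and the job is handed in when it is done.

Besides the shell and the picture viewer there is one more tool, called after ">>>" by a JSON object that holds its "name" and its "arguments", one argument or row to a line. move_arm: Moves the arm, as the interface text tells. Its arguments: {"type":"object","properties":{"rows":{"type":"array","items":{"type":"array","items":{"type":"number"}}},"newtons":{"type":"number"}},"required":["rows"]}

```bash
mkdir -p pics
cat > h.py <<'E'
import numpy as np, cv2
from cell import monitor, vision, workorder
def pix2ray(n,u,v):
    c=vision.get_calibration(n);K=np.array(c["K"]);T=np.array(c["T"])
    x=(u-K[0,2])/K[0,0];y=(v-K[1,2])/K[1,1]
    r=np.hypot(x,y);s=r
    for _ in range(30): s=r/(1+c["k1"]*s*s)
    f=s/r if r>0 else 1
    return T[:3,3],T[:3,:3]@np.array([x*f,-y*f,-1.])
def onplane(n,u,v,z):
    o,d=pix2ray(n,u,v);return o+d*(z-o[2])/d[2]
def proj(n,p):
    c=vision.get_calibration(n);K=np.array(c["K"]);T=np.array(c["T"])
    q=T[:3,:3].T@(np.array(p)-T[:3,3]);x=q[0]/-q[2];y=-q[1]/-q[2]
    f=1+c["k1"]*(x*x+y*y);return K[0,0]*x*f+K[0,2],K[1,1]*y*f+K[1,2]
def snap(n,name):
    im=vision.read_camera(n)[:,:,::-1].copy();cv2.imwrite(f"pics/{name}.png",im);return im
E
python3 - <<'E'
from h import *
for n in("top","scene"):
    snap(n,n+"0");c=vision.get_calibration(n);print(np.round(np.array(c["T"]),3).tolist(),c["K"][0][0],c["k1"])
E
```

```text
[[0.017, 0.982, -0.187, 0.328], [-1.0, 0.013, -0.025, 0.029], [-0.022, 0.187, 0.982, 1.471], [0.0, 0.0, 0.0, 1.0]] 395.44302783237845 0.0077263681387607225
[[-0.854, 0.262, -0.451, -0.049], [-0.521, -0.461, 0.719, 1.058], [-0.019, 0.848, 0.529, 0.855], [0.0, 0.0, 0.0, 1.0]] 470.7717031228435 -0.13663589221279226
```

View pics/top0.png

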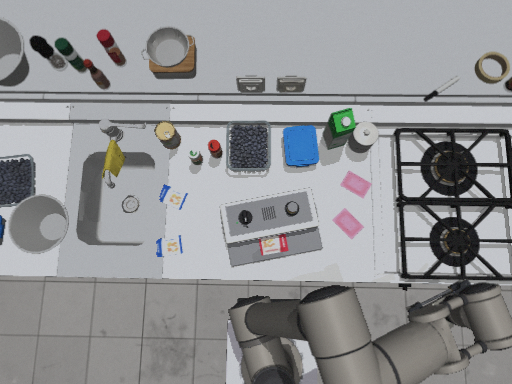

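View pics/scene0.png

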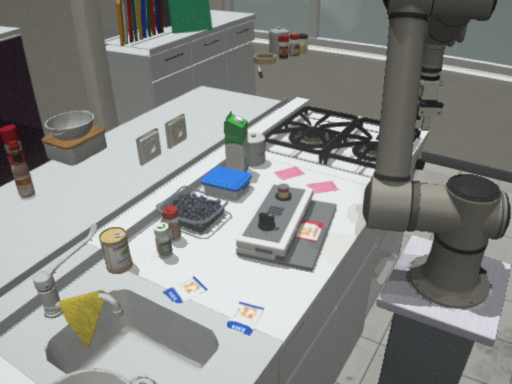

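The top view shows the sealer at about (270,222). The dial is at (246,217) on its left and the button at (292,208) on its right. The red sachet is at (273,245). Look-alikes for the sachet are the pink ones at (356,184) and (348,223). Next I check close crops.

Run:
```python
import cv2,numpy as np
a=cv2.imread("pics/top0.png")[180:275,210:330];b=cv2.imread("pics/scene0.png")[170:270,230:350]
a=cv2.resize(a,None,fx=6,fy=6,interpolation=cv2.INTER_CUBIC);b=cv2.resize(b,None,fx=6,fy=6,interpolation=cv2.INTER_CUBIC)
cv2.imwrite("pics/ca.png",a);cv2.imwrite("pics/cb.png",b)
```

```text
(no output)
```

View pics/ca.png

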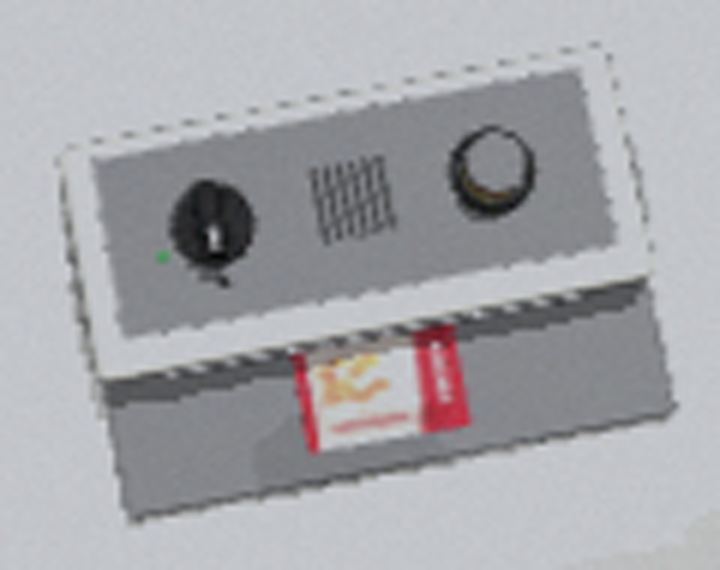

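View pics/cb.png

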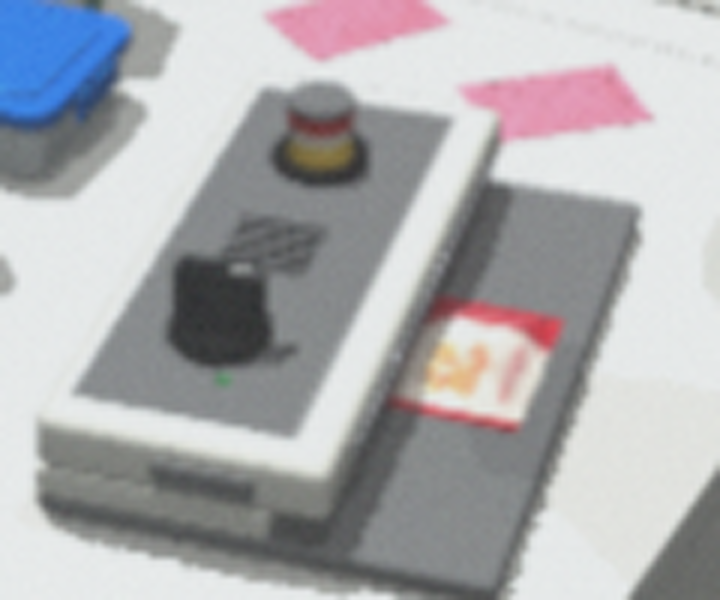

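The crops confirm the choice. In the top crop the cap centre is at (497,160), the collar at (491,172), the green dot at (162,257) and the black dot at (221,281). The white line points at the black dot, so the dial is off. In the scene crop the cap top is at (322,103), and the sachet in the mouth is red.

```bash
cat > geo.py <<'E'
from h import *
t=lambda x,y,z:onplane("top",210+(x+.5)/6-.5,180+(y+.5)/6-.5,z)
s=lambda x,y,z:onplane("scene",230+(x+.5)/6-.5,170+(y+.5)/6-.5,z)
C=[t(x,y,.062)[:2] for x,y in((65,152),(605,45),(650,272),(105,376))]
E
python3 - <<'E'
from geo import *
np.set_printoptions(precision=4,suppress=True)
print("corners",C,[np.linalg.norm(C[i]-C[(i+1)%4]) for i in range(4)])
for n,p in dict(cap=t(497,160,.102),collar=t(491,172,.07),green=t(162,257,.062),black=t(221,281,.062),capS=s(322,103,.102),collarS=s(321,163,.07),greenS=s(223,379,.062),blackS=s(286,351,.062),dialtopT=t(209,208,.104),).items():print(n,p)
# frame from rear-left etc
y=(C[0]-C[1])+(C[3]-C[2]);y/=np.linalg.norm(y);yaw=np.arctan2(-y[0],y[1]);x=np.array([y[1],-y[0]])
m=np.mean(C,0);o=m-.0025*x
print("yaw",yaw,"o",o,"dial",o+.01*x+.085*y,"btn",o+.01*x-.085*y)
print(monitor.observe())
E
```

```text
corners [array([0.5556, 0.1909]), array([ 0.6256, -0.1341]), array([ 0.4882, -0.1595]), array([0.4218, 0.1626])] [np.float64(0.33245537358990795), np.float64(0.13967646513284543), np.float64(0.32894731554715173), np.float64(0.13682982663579712)]
cap [ 0.5479 -0.0661  0.102 ]
collar [ 0.5457 -0.0648  0.07  ]
green [0.4929 0.1307 0.062 ]
black [0.4791 0.0952 0.062 ]
capS [ 0.5433 -0.06    0.102 ]
collarS [ 0.5397 -0.0532  0.07  ]
greenS [0.4942 0.1279 0.062 ]
blackS [0.4793 0.0934 0.062 ]
dialtopT [0.517  0.1011 0.104 ]
yaw 0.2078149023702766 o [0.5204 0.0145] dial [0.5126 0.0997] btn [ 0.5477 -0.0667]
{'time': 0.1, 'qpos': array([-1.247 ,  0.3427,  1.5249, -0.    ,  1.2754, -0.146 ]), 'qvel': array([-0.0019, -0.0021, -0.0014,  0.0006, -0.0014, -0.0029]), 'joint_efforts': array([  0.0022, -43.2003, -24.4691,   0.0719,   0.0526,  -0.0001]), 'tool_pos': array([ 0.2375, -0.4678,  0.2261]), 'tool_rot': array([-3.1402, -0.0002,  0.4698]), 'contact_force': array([-0.683 ,  0.6868,  0.1148]), 'torque': array([ 0.0123, -0.0345, -0.0177]), 'grip_force': 0.0, 'opening': 0.09206089875510769}
```

>>> {"name": "move_arm", "arguments": {
  "rows": [
    [17,35,0,-0.02,-1],
    [17,35,0,-0.02,-1],
    [17,35,0,-0.02,-1],
    [17,35,0,-0.02,-1],
    [17,35,0,-0.02,-1],
    [17,35,0,-0.02,-1],
    [17,35,0,-0.02,-1],
    [17,35,0,-0.02,-1],
    [17,35,0,-0.02,-1],
    [17,35,0,-0.02,-1],
    [17,35,0,-0.02,-1],
    [17,35,0,-0.02,-1]
  ],
  "newtons": 25
}}

```text
time: 1.3
tool_pos: [0.442, -0.0465, 0.2266]
tool_rot: [-3.142, 0.0, 0.229]
contact_force: [0.7, -0.2, 0.4]
opening: 0.092
grip_force: 0.0
```

>>> {"name": "move_arm", "arguments": {
  "rows": [
    [17,35,0,-0.02,-1],
    [17,35,-10,0,-1],
    [17,35,-20,0,-1],
    [17,35,-20,0,-1],
    [0,0,0,0,-1],
    [0,0,0,0,-1],
    [0,0,0,0,-1]
  ]
}}

```text
time: 2.0
tool_pos: [0.5096, 0.0912, 0.177]
tool_rot: [3.141, -0.0, 0.209]
contact_force: [-0.2, 0.4, 0.2]
opening: 0.0916
grip_force: 0.0
```

>>> {"name": "move_arm", "arguments": {
  "rows": [
    [3,9,-10,0,-1],
    [0,0,-17,0,-1],
    [0,0,-20,0,-1],
    [0,0,-20,0,-1],
    [0,0,0,0,-1],
    [0,0,0,0,-1]
  ]
}}

```text
time: 2.6
tool_pos: [0.5128, 0.1006, 0.1101]
tool_rot: [3.142, -0.0, 0.209]
contact_force: [-0.2, -0.1, 0.5]
opening: 0.092
grip_force: 0.0
```

Run:
```python
from h import *
a=snap("top","t1")[170:260,200:310];b=snap("scene","s1")[150:260,220:350]
r=lambda i:cv2.resize(i,(400,int(400*i.shape[0]/i.shape[1])),interpolation=cv2.INTER_CUBIC)
a,b=r(a),r(b);H=max(a.shape[0],b.shape[0]);p=lambda i:cv2.copyMakeBorder(i,0,H-i.shape[0],0,0,0)
cv2.imwrite("pics/c1.png",np.hstack([p(a),p(b)]))
```

```text
(no output)
```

View pics/c1.png

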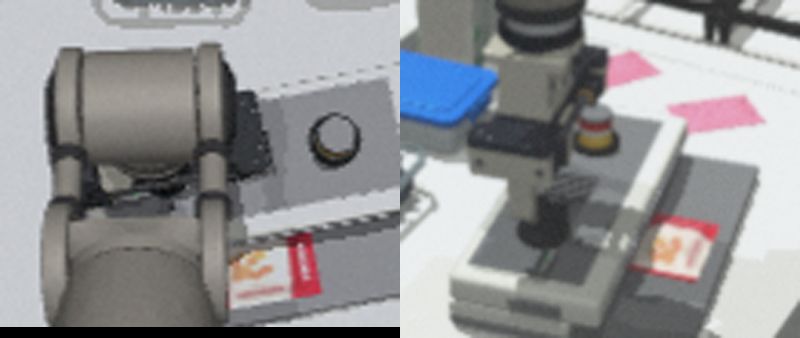

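The left finger stands beside the dial (right panel, about (530,200)), so the gripper straddles the bar. I descend and close.

>>> {"name": "move_arm", "arguments": {
  "rows": [
    [0,0,-15,0,-1],
    [0,0,-15,0,-1],
    [0,0,0,0,-1],
    [0,0,0,0,1],
    [0,0,0,0,1],
    [0,0,0,0,1],
    [0,0,0,0,1],
    [0,0,0,0,1],
    [0,0,0,0,1],
    [0,0,0,0,1]
  ],
  "newtons": 20
}}

```text
time: 3.7
tool_pos: [0.5127, 0.1009, 0.0798]
tool_rot: [3.142, -0.0, 0.21]
contact_force: [-0.3, 0.3, -0.3]
opening: 0.0405
grip_force: 0.0
```

>>> {"name": "move_arm", "arguments": {
  "rows": [
    [0,0,0,0,1],
    [0,0,0,0,1],
    [0,0,0,0,1],
    [0,0,0,0,1],
    [0,0,0,0,1],
    [0,0,0,0,1],
    [0,0,0,0,1]
  ]
}}

```text
time: 4.4
tool_pos: [0.5127, 0.1008, 0.0797]
tool_rot: [3.141, 0.0, 0.21]
contact_force: [0.1, -0.1, -0.5]
opening: 0.0136
grip_force: 20.0
```

>>> {"name": "move_arm", "arguments": {
  "rows": [
    [0,0,0,-0.1,1],
    [0,0,0,-0.1,1],
    [0,0,0,-0.1,1],
    [0,0,0,-0.1,1],
    [0,0,0,-0.1,1],
    [0,0,0,-0.1,1]
  ]
}}

```text
time: 5.0
tool_pos: [0.5127, 0.1003, 0.0797]
tool_rot: [3.141, -0.0, -0.394]
contact_force: [-0.3, -3.5, -0.3]
opening: 0.0138
grip_force: 20.0
```

>>> {"name": "move_arm", "arguments": {
  "rows": [
    [0,0,0,-0.1,1],
    [0,0,0,-0.1,1],
    [0,0,0,-0.1,1],
    [0,0,0,-0.1,1],
    [0,0,0,-0.1,1],
    [0,0,0,-0.1,1],
    [0,0,0,0,1],
    [0,0,0,0,1],
    [0,0,0,0,1]
  ]
}}

```text
time: 5.9
tool_pos: [0.5123, 0.1, 0.0797]
tool_rot: [3.14, -0.001, -0.989]
contact_force: [-0.6, -5.6, 0.7]
opening: 0.0139
grip_force: 20.0
```

>>> {"name": "move_arm", "arguments": {
  "rows": [
    [0,0,0,0,0],
    [0,0,0,0,0],
    [0,0,0,0,0],
    [0,0,0,0,0],
    [0,0,0,0,0],
    [0,0,0,0,0],
    [0,0,0,0,0],
    [0,0,20,0,0],
    [0,0,40,0,0],
    [0,0,40,0,0],
    [0,0,0,0,0]
  ]
}}

```text
time: 7.0
tool_pos: [0.5157, 0.1011, 0.1851]
tool_rot: [-3.133, -0.005, -0.99]
contact_force: [0.4, -0.4, -0.1]
opening: 0.0461
grip_force: 0.0
```

>>> {"name": "move_arm", "arguments": {
  "rows": [
    [4,-20,0,0.1,1],
    [4,-20,0,0.1,1],
    [4,-20,0,0.1,1],
    [4,-20,0,0.1,1],
    [4,-20,0,0.1,1],
    [4,-20,0,0.1,1],
    [4,-20,0,0.1,1],
    [5,-25,0,0.1,1],
    [0,0,0,0.1,1],
    [0,0,0,0.1,1],
    [0,0,0,0.1,1],
    [0,0,0,0.1,1]
  ]
}}

```text
time: 8.2
tool_pos: [0.5454, -0.0642, 0.1791]
tool_rot: [-3.141, 0.001, 0.214]
contact_force: [0.0, 0.3, -0.2]
opening: 0.0013
grip_force: 0.0
```

Run:
```python
from h import *
a=snap("top","t2")[170:260,200:310];b=snap("scene","s2")[150:260,220:350]
r=lambda i:cv2.resize(i,(400,int(400*i.shape[0]/i.shape[1])),interpolation=cv2.INTER_CUBIC)
a,b=r(a),r(b);H=max(a.shape[0],b.shape[0]);p=lambda i:cv2.copyMakeBorder(i,0,H-i.shape[0],0,0,0)
cv2.imwrite("pics/c2.png",np.hstack([p(a),p(b)]))
```

```text
(no output)
```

View pics/c2.png

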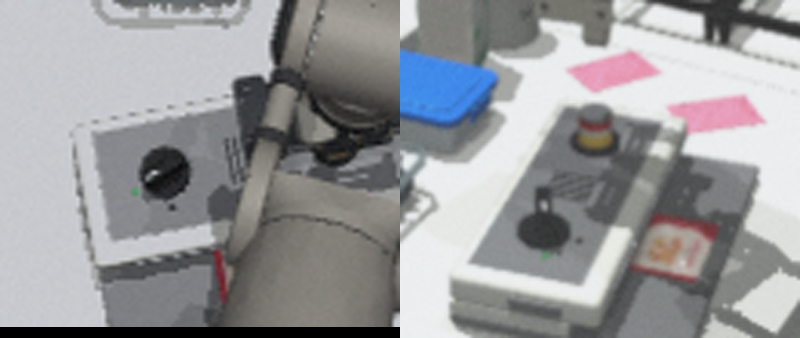

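The dial's white line now points at the green dot (left panel, (137,190)). Next I descend onto the button in steps.

>>> {"name": "move_arm", "arguments": {
  "rows": [
    [0,0,-20,0,1],
    [0,0,-20,0,1],
    [0,0,-20,0,1],
    [0,0,-10,0,1],
    [0,0,0,0,1],
    [0,0,0,0,1],
    [0,0,0,0,1]
  ]
}}

```text
time: 9.0
tool_pos: [0.5464, -0.0643, 0.1108]
tool_rot: [3.141, -0.002, 0.209]
contact_force: [0.3, -0.4, -0.1]
opening: 0.0004
grip_force: 0.0
```

>>> {"name": "move_arm", "arguments": {
  "rows": [
    [0,0,-2,0,1],
    [0,0,-2,0,1],
    [0,0,-2,0,1],
    [0,0,-2,0,1],
    [0,0,-2,0,1],
    [0,0,-1,0,1],
    [0,0,0,0,1],
    [0,0,0,0,1],
    [0,0,0,0,1]
  ]
}}

```text
time: 9.9
tool_pos: [0.5457, -0.0641, 0.0989]
tool_rot: [3.141, -0.0, 0.21]
contact_force: [-1.0, 0.3, 3.4]
opening: 0.0006
grip_force: 1.4
```

Contact reads 3.4 N at z 0.0989, which agrees with about 3 mm of travel. I go down 10 mm more, for about 13 mm.

>>> {"name": "move_arm", "arguments": {
  "rows": [
    [0,0,-2,0,1],
    [0,0,-2,0,1],
    [0,0,-2,0,1],
    [0,0,-2,0,1],
    [0,0,-1,0,1],
    [0,0,-1,0,1],
    [0,0,0,0,1],
    [0,0,0,0,1],
    [0,0,0,0,1],
    [0,0,0,0,1]
  ]
}}

```text
time: 10.9
tool_pos: [0.5458, -0.0641, 0.089]
tool_rot: [3.141, -0.0, 0.21]
contact_force: [-1.5, 0.3, 7.9]
opening: 0.0001
grip_force: 3.4
```

>>> {"name": "move_arm", "arguments": {
  "rows": [
    [0,0,0,0,1],
    [0,0,0,0,1],
    [0,0,0,0,1],
    [0,0,0,0,1],
    [0,0,0,0,1],
    [0,0,0,0,1],
    [0,0,0,0,1],
    [0,0,0,0,1],
    [0,0,0,0,1],
    [0,0,0,0,1],
    [0,0,0,0,1],
    [0,0,0,0,1]
  ]
}}

```text
time: 12.1
tool_pos: [0.5458, -0.0641, 0.089]
tool_rot: [3.141, -0.0, 0.21]
contact_force: [-2.7, 0.2, 7.6]
opening: 0.0006
grip_force: 3.4
```

Run:
```python
from h import *
b=snap("scene","s3")[165:265,230:350]
cv2.imwrite("pics/c3.png",cv2.resize(b,(720,600),interpolation=cv2.INTER_CUBIC))
o=monitor.observe();print(o["tool_pos"],o["contact_force"],o["time"])
```

```text
[ 0.54576645 -0.06415606  0.08900819] [-0.87377586  0.61548554  7.42813915] 12.15
```

View pics/c3.png

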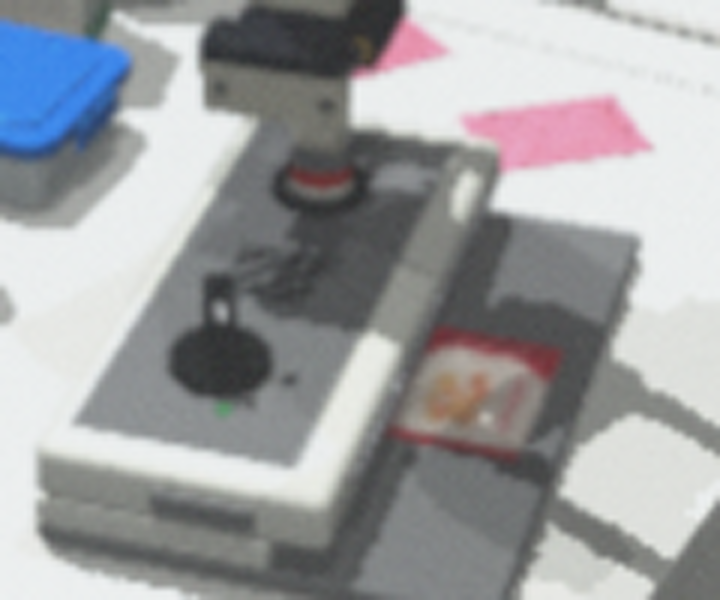

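The picture shows the yellow band sunk, the white band at the rim and the red band out (320,180). The dial is at the green dot and the sachet has not moved. The force is about 7.5 N and steady, held for over 1 s, so I hand in.

```bash
python3 -c "
from cell import workorder
print(workorder.hand_in())"
```

```text
the job is handed in; nothing more can be done
None
```

The job is handed in with the dial at the green dot and the fingers holding the run button about 13 mm down at about 7.5 N; in the last picture the white band is at the rim, the red band is out and the red sachet is still in the mouth (no verdict came back).

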